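# Screw the lid of a transport canister home

## Task

The lid of the blue transport canister has only been set down on its neck, not screwed on. Turn it back (anticlockwise from above) until it drops into its thread, then screw it forward (clockwise) as far as it goes so that it is fully home, and let go of it. Leave the closed grey canister, the two cartons and the tape roll where they are.

Things in the scene. Friction and masses are not known exactly. Their poses are not given: they have to be found in the camera images.
- lid_bar (a point): Middle of the black grip bar on top of the loose white lid: 60 mm long along this point's x, 14 mm wide along y, 34 mm high, standing on the lid's top disc (81 mm across). This point is 18 mm below the bar's top, 16 mm above the disc. z is up. The lid weighs 0.2 to 0.3 kg and is free to lift, turn and sink, so a hand that grips it hard also holds it up.
- lid_rim (a point): Centre of the loose lid's lower rim, 44 mm below lid_bar. Inside, three lugs 120 degrees apart rest at the start on the level tops of three thread ridges of the neck, at an unseen angle: it must be turned back (anticlockwise from above) 20 to 60 degrees until it drops some 10 mm (at times tilted at first); 25 to 30 degrees beyond, posts block it. Turned forward from the start it jams at posts too.
- neck (a point): Top of the canister's neck, 25 mm above mouth, hidden by the lid. After the drop the lid turns forward (clockwise) 60 to 95 degrees: the ridges draw it about 4 mm down against a sprung seal (6 to 7 N at the end, moment below 0.5 N m) to a hard stop where the moment rises over 1 N m; friction holds it there.
- mouth (a point): Centre of the blue canister's shoulder (92 mm across), z up, 100 mm above the bench. The canister is fixed in a round cradle (120 mm across) bolted down and cannot turn. lid_bar is 61 mm above this point at the start, about 50 mm once dropped in, 46 to 47 mm when fully home. The yaw of this point says nothing of the thread.
- spare_cradle: Foot of the like cradle that holds the closed grey canister, of the same size, fixed to the bench; the top of its bar is 162 mm above the bench. Leave alone.
- carton_red_mid (a point): Centre of a loose white carton with a red band, 70 x 110 x 45 mm: bystander.
- carton_blue_mid (a point): Centre of a loose white carton with a blue band, 80 x 100 x 35 mm: bystander.
- tape_mid (a point): Centre of a loose roll of green tape, 57 mm across, 24 mm high: bystander.
Not all that is in view belongs to the job. Leave any purple look-alike of the part that bears lid_bar alone.

How it is judged:
By the outcome, as a careful person would: the job done as asked, in the order asked, and still so for the second after the job is handed in, with the robot touching nothing.
It also fails if it takes over 61 s, if anything falls off the work surface, if the arm or the gripper's body presses on something with over 40 N, if the wrist force passes 120 N, or if a joint passes its speed limit or range.

## Robot

A 6-joint arm with a two-finger parallel gripper is mounted at the origin on the work surface. World frame = base frame: x ahead of the robot, y to its left, z up, the work surface at z = 0. Lengths are in mm, angles in rad, forces in N, time in s.
With the tool pointing down it reaches from about 350 to 875 mm from the base axis. Payload 4.2 kg.
Tool frame: the origin (TCP) lies at the very end of the fingers, on their centre line; the grasp point (between the pads) lies 19 mm behind it (arm.grasp_offset is the distance from the TCP to the grasp point, in mm); z points along the fingers, y is the direction in which the jaws open and shut (so a half turn about z gives the same grasp; the last joint's range is limited). The gripper opens to 85 mm and grips with 20 to 120 N. Pads are 22 mm wide; open, the fingers measure 114 mm over their backs; the gripper's body (76 mm by 85 mm) begins 54 mm behind the grasp point. The pads swing forward as they close: fully open they stand 13 mm farther back than shut.
Start: joints at [-1.034, 0.385, 0.008, 0, -1.194, -0.259], TCP at [171.417, -601.012, 231.312] pointing down, gripper open.
Joint ranges: [-3.14, 3.14], [-1.21, 2.06], [-1.07, 1.41], [-3.16, 2.05], [-2.99, -0.16], [-3.1, 3.1]. Speed limits (rad/s): [2.79, 2.79, 3.14, 3.14, 3.14, 3.14].

## Interface

Orientations are given as a unit quaternion [x, y, z, w].
In Python, from bench import arm gives the robot as it stands.
- The arm moves only by the tool arm_command, never from a script. Its argument "commands" is one flat list of numbers, 4 for each row, row after row: the shift along the tool's x, y, z in m, then the turn about the tool's z in degrees. In form: [tx, ty, tz, roll, tx, ty, tz, roll, ...]. A call has exactly 5 rows; each row shifts and turns the pose as measured when the row begins, along the tool's axes as they then stand; what a row does not reach is not made up. A row lasts 1/10 s, in which the tool goes at most 50 mm and 8.59 degrees, less where a joint would pass 70% of its speed; a pose out of reach is approached as far as the arm can. A call with a gripper value outside its range is refused whole. "jaw" is the opening, from 0 (shut) to 1 (fully open), set as the call begins (left out, the last holds). The fingers move at their own pace and stop on an object; the grip force is fixed at half the most. Time passes only in rows, so rows that do not move let the fingers close, or fill a call up. It gives the time, the measured TCP pose, the force and the opening at its end, in the units of the state.
- arm.read_state(): the state, without advancing time (a new reading comes with each control period).
- arm.get_image(name): name is "side" or "top"; returns the picture (480x640x3 uint8, red, green, blue); there is no depth.
- arm.camera_info(name): a dict with "camera_matrix" (3x3 intrinsics, pixels), "k1" (the pictures are not rectified: a ray, as slopes to the right and down, at radius r is drawn at 1 + k1 r^2 times it, then the intrinsics apply), "world_from_camera" (4x4, takes a point from camera to world coordinates). Camera axes: x right, y down, z forward; pixel columns grow to the right and rows downward; lengths in mm; the calibration is good to about 2 mm. A picture is of the moment at which its call begins. camera_info takes no time and is no camera call.
- arm.job_done(): hands the job in, once; it reports no verdict.
Trained networks look in the newest picture that a camera, given by its name, has taken for a name from the list of things; names that differ only in an ending like _2 or _b are one class to them, and where a whole thing is asked for, a point or a joint stands for the part that bears it (a point fixed in the world has none). Each returns a list of dicts, best first, with "confidence" (0 to 1); they miss things now and then, are a little off and sometimes report something else, mostly with a low value. They report only what shows in the picture. A call takes as long as a camera call. They do not tell look-alikes from the thing itself.
- arm.regions_of(camera, target): "mask" (480x640 bool, what is visible of it).
- arm.place_of(camera, target): "centre" ([x, y, z] in mm, in the coordinates of the camera as it stood for that picture, good to about 4 mm: a listed point, or the origin of a listed thing).
The state is a dict: "clock": time; "joints": joint angles; "joint_vel": joint speeds; "joint_efforts": joint torques, N m; "position": TCP position; "ee_rot": TCP orientation; "contact_force": force on the tool from outside, world axes, zero at the start; "wrist_torque": the same for the moment, N m; "gripper_width": finger opening in mm.
Only numpy, scipy, OpenCV 4.12 (cv2) and the standard library are available. Lean on these libraries where they do the work, as an engineer would, in place of code of your own. Each camera call takes 0.05 s, during which the arm holds its last target.

## Working session

There is one attempt and no reset: what is moved stays moved. The work goes in short steps, Python scripts to look and compute and a tool call to move; the robot and the scene stay as the last step left them, time stands still between calls to the robot, and variables do not carry over. Pictures are saved under pics/ and viewed, and the job is handed in when it is done.

Besides the shell and the picture viewer there is one more tool, called after ">>>" in YAML: its name, and indented under it one key for each argument. arm_command: Moves the arm, as the interface text tells. Its arguments: {"type":"object","properties":{"commands":{"type":"array"},"jaw":{"type":"number"}},"required":["commands"]}

```bash
ls; mkdir -p pics
cat > h.py <<'E'
import numpy as np, cv2
from bench import arm
def info(n):
    c=arm.camera_info(n); return np.array(c["camera_matrix"]),c["k1"],np.array(c["world_from_camera"])
def toworld(n,p):
    K,k,T=info(n); return (T@np.r_[p,1])[:3]
def ray(n,u,v):
    K,k,T=info(n); d=np.linalg.inv(K)@[u,v,1]; x=d[:2].copy()
    for _ in range(20): x=d[:2]/(1+k*(x@x))
    return T[:3,3],T[:3,:3]@np.r_[x,1]
def atz(n,u,v,z):
    o,d=ray(n,u,v); return o+d*(z-o[2])/d[2]
def proj(n,P):
    K,k,T=info(n); p=np.linalg.inv(T)@np.r_[P,1]; x=p[:2]/p[2]; x=x*(1+k*(x@x)); return (K@np.r_[x,1])[:2]
def snap(n,f):
    im=np.array(arm.get_image(n)); cv2.imwrite("pics/"+f,im[:,:,::-1]); return im
E
python3 - <<'E'
from h import *
np.set_printoptions(precision=1,suppress=True)
for n in("top","side"):
    snap(n,n+"1.png"); print(n,info(n)[2])
    for t in("lid_bar","mouth"):
        for r in arm.place_of(n,t):
            w=toworld(n,r["centre"]); print(n,t,round(r["confidence"],2),w,proj(n,w))
s=arm.read_state(); print({k:s[k] for k in("clock","position","ee_rot","contact_force","wrist_torque","gripper_width")})
E
```

```text
pics
top [[  -0.    -1.     0.1  406.5]
 [  -1.     0.    -0.   -96.8]
 [   0.    -0.1   -1.  1105.2]
 [   0.     0.     0.     1. ]]
top lid_bar 0.96 [ 592.9 -403.7   42. ] [479.1 228.8]
top lid_bar 0.87 [738.7  24.4  45.4] [250.3 153.3]
top lid_bar 0.85 [ 319.9 -143.3   45.6] [341.7 379.8]
top lid_bar 0.81 [ 567.2 -131.9  156.7] [336.2 232.7]
top lid_bar 0.7 [489.9  25.6  42.2] [248.  285.4]
top mouth 0.44 [ 571.5 -132.5  158.1] [336.6 229.9]
side [[ -1.   -0.1   0.2 384. ]
 [ -0.2   0.6  -0.7 534.5]
 [ -0.   -0.8  -0.7 695.7]
 [  0.    0.    0.    1. ]]
side lid_bar 0.86 [ 313.3 -142.1   47. ] [440.8 272.3]
side lid_bar 0.85 [733.6  20.7  35.6] [195.8 305.2]
side lid_bar 0.84 [ 588.2 -401.3   45.7] [325.4 178.6]
side lid_bar 0.83 [489.7  24.3  40.6] [329.3 328. ]
side lid_bar 0.55 [ 569.2 -136.4  163.2] [304.3 207.2]
{'clock': 0.3, 'position': array([ 171.4, -600.8,  230.9]), 'ee_rot': array([-0.1,  1. ,  0. , -0. ]), 'contact_force': array([ 0.4, -0.3,  0.5]), 'wrist_torque': array([ 0. , -0.1,  0. ]), 'gripper_width': 85.30058599137043}
```

View pics/top1.png

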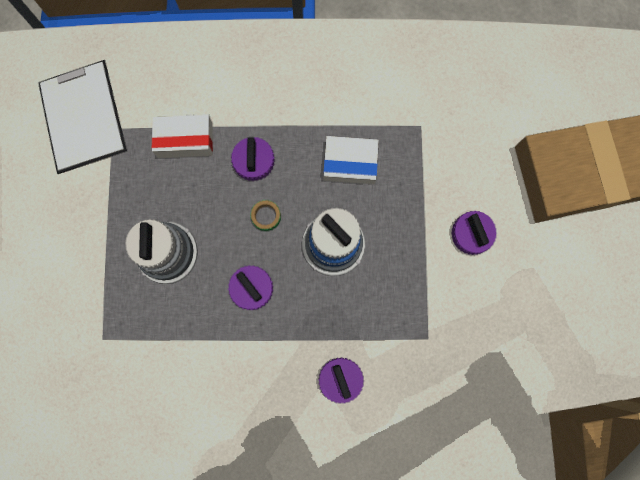

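View pics/side1.png

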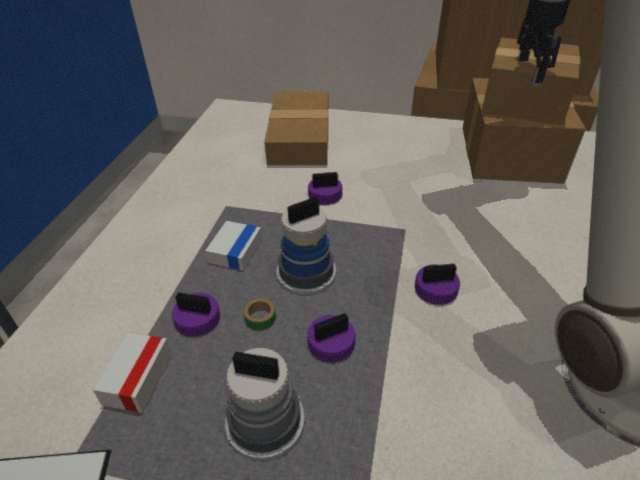

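The white lid on the blue canister is at top (336,230) and side (304,210). The white lid at top (146,242) is on the closed grey canister. The purple ones at (252,155), (250,287), (341,380) and (476,232) are look-alikes. Only the first fits, so I'll confirm it in a crop and measure its bar.

Run:
```python
from h import *
np.set_printoptions(precision=1,suppress=True)
out=[]
for n,(cx,cy),z in(("top",(336,232),179),("side",(304,212),179)):
    im=cv2.imread(f"pics/{n}1.png"); 
    c=im[cy-37:cy+38,cx-37:cx+38]; out.append(cv2.resize(c,(400,400),interpolation=cv2.INTER_CUBIC))
    g=im.max(2); m=(g<60).astype(np.uint8); w=np.zeros_like(m)
    w[cy-28:cy+22,cx-25:cx+25]=1; m*=w
    k,l,st,ce=cv2.connectedComponentsWithStats(m)
    i=1+np.argmax(st[1:,4]); print(n,st[i],ce[i])
    ys,xs=np.where(l==i); 
    r=cv2.minAreaRect(np.c_[xs,ys].astype(np.float32)); b=cv2.boxPoints(r);print(r)
    for z in (179,): print(np.array([atz(n,*p,z) for p in b]))
    print("centroid z170",atz(n,*ce[i],170), "z161",atz(n,*ce[i],161))
    if n=="top":
        # fit: top face corners
        e=[atz(n,x,y,179)[:2] for x,y in zip(xs,ys)]; e=np.array(e); d=e-e.mean(0); w,v=np.linalg.eigh(d.T@d); print("yaw",np.degrees(np.arctan2(v[1,1],v[0,1])), np.ptp(d@v,axis=0))
cv2.imwrite("pics/crop1.png",np.hstack(out))
```

```text
top [322 214  29  32 355] [335.9 229.8]
((335.77154541015625, 229.7108612060547), (36.34450912475586, 9.77853775024414), 47.29060745239258)
[[ 584.7 -104.9  179. ]
 [ 595.6 -116.5  179. ]
 [ 551.8 -155.7  179. ]
 [ 541.1 -144.1  179. ]]
centroid z170 [ 569.7 -130.8  170. ] z161 [ 571.2 -131.1  161. ]
yaw -138.3352941756062 [16.  58.9]
side [288 193  34  31 574] [303.9 209.2]
((303.73077392578125, 209.34613037109375), (21.355958938598633, 37.442264556884766), 56.3099365234375)
[[ 598.5  -98.7  179. ]
 [ 560.  -169.2  179. ]
 [ 527.9 -122.1  179. ]
 [ 566.2  -56.9  179. ]]
centroid z170 [ 566.2 -122.1  170. ] z161 [ 569.3 -133.3  161. ]
```

View pics/crop1.png

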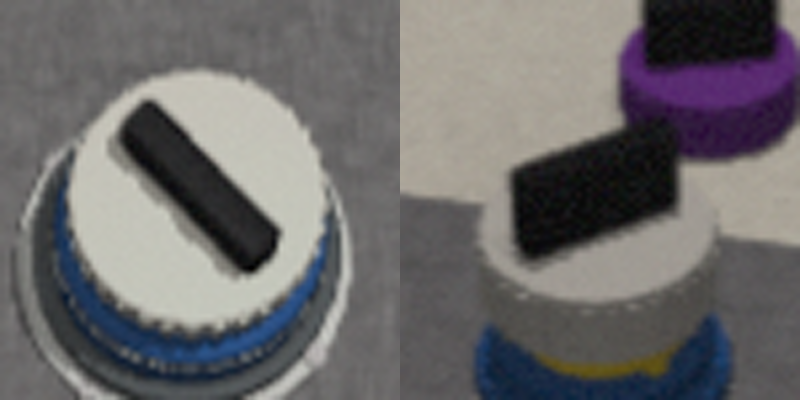

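```bash
cat >> h.py <<'E'
from scipy.spatial.transform import Rotation as R
def plan(x,y,z,yaws):
    s=arm.read_state(); M=R.from_quat(s["ee_rot"]).as_matrix(); p=np.array(s["position"])
    ya=np.degrees(np.arctan2(M[1,1],M[0,1]))
    print("clk %.2f"%s["clock"],"pos",p.round(1),"yaw_y %.1f"%ya,"z",M[:,2].round(3),"q",np.round(s["joints"],2),"F",np.round(s["contact_force"],1),"T",np.round(s["wrist_torque"],2),"w %.1f"%s["gripper_width"])
    print("tool shift mm",(M.T@(np.array([x,y,z])-p)).round(1),"roll options (tool z down: +roll=cw) ",[round(-((t-ya+180)%360-180),1) for t in yaws])
E
python3 - <<'E'
from h import *
plan(569,-131,210,[131.7,-48.3])
E
```

```text
clk 0.30 pos [ 171.4 -600.8  230.9] yaw_y 105.9 z [-0.     0.001 -1.   ] q [-1.03  0.39  0.01 -0.   -1.19 -0.26] F [ 0.4 -0.3  0.5] T [ 0.   -0.05  0.03] w 85.3
tool shift mm [-511.2  342.8   21.1] roll options (tool z down: +roll=cw)  [np.float64(-25.8), np.float64(154.2)]
```

>>> arm_command:
  commands: [-0.036, 0.024, 0, 0, -0.036, 0.024, 0, 0, -0.036, 0.024, 0, 0, -0.036, 0.024, 0, 0, -0.036, 0.024, 0, 0]
  jaw: 0.5

```text
clock: 0.8
position: [312.8, -434.9, 229.2]
ee_rot: [-0.133, 0.991, 0.001, -0.001]
contact_force: [0.8, -1.0, -0.3]
gripper_width: 43.0
```

>>> arm_command:
  commands: [-0.036, 0.024, 0, 0, -0.036, 0.024, 0, 0, -0.036, 0.024, 0, 0, -0.036, 0.024, 0, 0, -0.036, 0.024, 0, 0]

```text
clock: 1.3
position: [459.3, -263.9, 230.3]
ee_rot: [-0.133, 0.991, -0.0, 0.0]
contact_force: [0.1, -0.2, 0.4]
gripper_width: 42.7
```

Run:
```python
from h import *
plan(569,-131,210,[131.7,-48.3])
```

```text
clk 1.30 pos [ 459.3 -263.9  230.3] yaw_y 105.3 z [ 0.001 -0.    -1.   ] q [-0.22  0.22 -0.23 -0.   -1.12 -1.09] F [ 0.1 -0.2  0.4] T [-0.14 -0.05 -0.01] w 42.7
tool shift mm [-140.9   99.2   20.4] roll options (tool z down: +roll=cw)  [np.float64(-26.4), np.float64(153.6)]
```

>>> arm_command:
  commands: [-0.036, 0.025, 0.002, 0, -0.036, 0.025, 0.002, 0, -0.036, 0.025, 0.002, 0, -0.02, 0.015, 0.002, 0, 0, 0, 0, 0]

```text
clock: 1.8
position: [565.4, -133.3, 222.5]
ee_rot: [-0.137, 0.991, -0.0, 0.002]
contact_force: [-0.0, -0.7, -0.0]
gripper_width: 42.8
```

>>> arm_command:
  commands: [0, 0, 0, -7, 0, 0, 0, -7, 0, 0, 0, -7, 0, 0, 0, -5, 0, 0, 0, 0]

```text
clock: 2.3
position: [563.4, -134.5, 222.1]
ee_rot: [-0.364, 0.931, -0.0, 0.0]
contact_force: [-1.0, 0.3, -0.0]
gripper_width: 42.9
```

Run:
```python
from h import *
plan(569,-131,200,[131.7,-48.3])
```

```text
clk 2.30 pos [ 563.4 -134.5  222.1] yaw_y 132.7 z [ 0.001 -0.    -1.   ] q [ 0.05  0.31 -0.12  0.   -1.13 -0.87] F [-1.   0.3 -0. ] T [0.01 0.   0.04] w 42.9
tool shift mm [-6.5 -1.2 22.1] roll options (tool z down: +roll=cw)  [np.float64(1.0), np.float64(-179.0)]
```

>>> arm_command:
  commands: [-0.007, -0.001, 0.012, 1, 0, 0, 0.012, 0, 0, 0, 0.012, 0, 0, 0, 0.012, 0, 0, 0, 0.0, 0]

```text
clock: 2.8
position: [567.9, -131.2, 168.6]
ee_rot: [-0.352, 0.936, 0.001, -0.001]
contact_force: [-0.4, 0.5, -0.1]
gripper_width: 42.8
```

Run:
```python
from h import *
plan(569,-131,152,[131.7,-48.3])
a=snap("top","t2.png");b=snap("side","s2.png")
f=lambda im,x,y:cv2.resize(im[y-60:y+60,x-60:x+60],(400,400),interpolation=cv2.INTER_CUBIC)
cv2.imwrite("pics/c2.png",np.hstack([f(a,336,232),f(b,304,200)])[:,:,::-1])
```

```text
clk 2.80 pos [ 567.9 -131.2  168.6] yaw_y 131.2 z [-0.002  0.    -1.   ] q [ 0.05  0.37 -0.19 -0.   -1.02 -0.9 ] F [-0.4  0.5 -0.1] T [0.01 0.02 0.03] w 42.8
tool shift mm [-1.  -0.6 16.6] roll options (tool z down: +roll=cw)  [np.float64(-0.5), np.float64(179.5)]
```

View pics/c2.png

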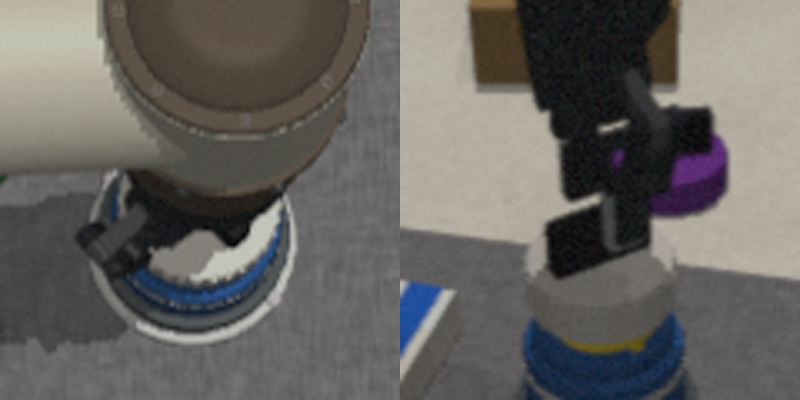

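>>> arm_command:
  commands: [-0.001, 0, 0.008, 0, 0, 0, 0.007, 0, 0, 0, 0.002, 0, 0, 0, 0, 0, 0, 0, 0, 0]

```text
clock: 3.4
position: [571.1, -130.7, 153.7]
ee_rot: [-0.352, 0.936, -0.001, 0.002]
contact_force: [0.1, 0.7, 0.3]
gripper_width: 42.5
```

>>> arm_command:
  commands: [0, 0, 0, 0, 0, 0, 0, 0, 0, 0, 0, 0, 0, 0, 0, 0, 0, 0, 0, 0]
  jaw: 0.2

```text
clock: 3.9
position: [571.7, -130.7, 154.7]
ee_rot: [-0.352, 0.936, -0.002, 0.003]
contact_force: [0.5, -0.4, -0.3]
gripper_width: 16.9
```

Run:
```python
from h import *
plan(569,-131,152,[131.7,-48.3])
```

```text
clk 3.90 pos [ 571.7 -130.7  154.7] yaw_y 131.3 z [ 0.007 -0.001 -1.   ] q [ 0.05  0.38 -0.2   0.   -0.98 -0.9 ] F [ 0.5 -0.4 -0.3] T [-0.01  0.04  0.03] w 16.9
tool shift mm [2.2 1.6 2.7] roll options (tool z down: +roll=cw)  [np.float64(-0.4), np.float64(179.6)]
```

>>> arm_command:
  commands: [0.002, 0.001, 0.001, -4, 0, 0, 0, -4, 0, 0, 0, -4, 0, 0, 0, -4, 0, 0, 0, 0]

```text
clock: 4.4
position: [570.4, -131.8, 154.4]
ee_rot: [-0.484, 0.875, -0.003, 0.004]
contact_force: [-0.1, 0.2, 0.7]
gripper_width: 16.9
```

Run:
```python
from h import *
plan(569,-131,152,[131.7,-48.3])
b=snap("side","s3.png")
f=lambda im,x,y:cv2.resize(im[y-60:y+60,x-60:x+60],(500,500),interpolation=cv2.INTER_CUBIC)
cv2.imwrite("pics/c3.png",f(b,304,210)[:,:,::-1])
```

```text
clk 4.40 pos [ 570.4 -131.8  154.4] yaw_y 147.9 z [ 0.009 -0.001 -1.   ] q [ 0.05  0.38 -0.21  0.   -0.97 -0.61] F [-0.1  0.2  0.7] T [ 0.03  0.   -0.  ] w 16.9
tool shift mm [0.1 1.6 2.3] roll options (tool z down: +roll=cw)  [np.float64(16.2), np.float64(-163.8)]
```

View pics/c3.png

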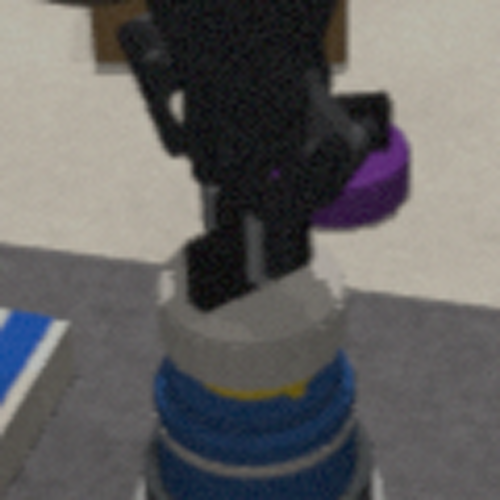

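>>> arm_command:
  commands: [0, 0, 0.001, -4, 0, 0, 0, -4, 0, 0, 0.001, -4, 0, 0, 0, -4, 0, 0, 0, 0]

```text
clock: 4.95
position: [571.2, -132.0, 154.4]
ee_rot: [-0.602, 0.799, -0.005, 0.004]
contact_force: [-0.8, 0.1, -0.9]
gripper_width: 17.1
```

```bash
cat >> h.py <<'E'
def look(f,only=False):
    plan(569,-131,152,[131.7,-48.3])
    b=snap("side","raw_"+f)
    cv2.imwrite("pics/"+f,cv2.resize(b[150:270,244:364],(500,500),interpolation=cv2.INTER_CUBIC)[:,:,::-1])
E
python3 -c "
from h import *
look('c4.png')"
```

```text
clk 4.95 pos [ 571.2 -132.   154.4] yaw_y 164.0 z [ 0.012 -0.002 -1.   ] q [ 0.05  0.38 -0.21  0.   -0.97 -0.33] F [-0.8  0.1 -0.9] T [ 0.01  0.02 -0.01] w 17.1
tool shift mm [-0.4  2.4  2.4] roll options (tool z down: +roll=cw)  [np.float64(32.3), np.float64(-147.7)]
```

View pics/c4.png

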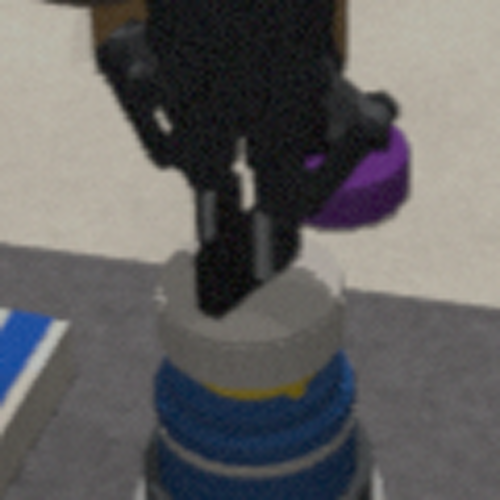

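>>> arm_command:
  commands: [0, 0.001, 0.001, -3, 0, 0, 0, -3, 0, 0, 0.001, -3, 0, 0, 0, -3, 0, 0, 0, 0]

```text
clock: 5.5
position: [571.5, -132.0, 154.4]
ee_rot: [-0.68, 0.733, -0.006, 0.004]
contact_force: [0.4, -0.5, -0.5]
gripper_width: 16.9
```

```bash
python3 -c "
from h import *
look('c5.png')"
```

```text
clk 5.50 pos [ 571.5 -132.   154.4] yaw_y 175.7 z [ 0.015 -0.003 -1.   ] q [ 0.05  0.38 -0.21  0.01 -0.97 -0.13] F [ 0.4 -0.5 -0.5] T [0.  0.1 0. ] w 16.9
tool shift mm [-0.9  2.6  2.4] roll options (tool z down: +roll=cw)  [np.float64(44.0), np.float64(-136.0)]
```

View pics/c5.png

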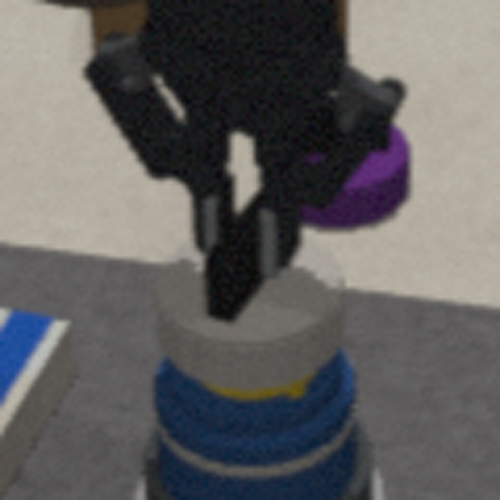

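>>> arm_command:
  commands: [0, 0.001, 0.001, -3, 0, 0, 0, -3, 0, 0, 0.001, -3, 0, 0, 0, -3, 0, 0, 0, 0]

```text
clock: 6.05
position: [571.9, -132.2, 154.4]
ee_rot: [0.752, -0.66, 0.009, -0.005]
contact_force: [-0.9, -0.5, -0.5]
gripper_width: 17.2
```

```bash
python3 -c "
from h import *
look('c6.png')"
```

```text
clk 6.05 pos [ 571.9 -132.2  154.4] yaw_y -172.5 z [ 0.019 -0.004 -1.   ] q [ 0.05  0.38 -0.21  0.01 -0.96  0.08] F [-0.9 -0.5 -0.5] T [0.05 0.04 0.01] w 17.2
tool shift mm [-1.6  2.8  2.3] roll options (tool z down: +roll=cw)  [np.float64(55.8), np.float64(-124.2)]
```

View pics/c6.png

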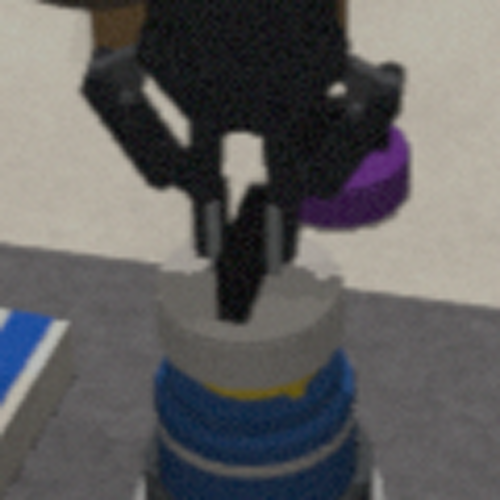

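>>> arm_command:
  commands: [0.001, 0.001, 0.001, -4, 0, 0, 0, -4, 0, 0, 0.001, -4, 0, 0, 0, 0, 0, 0, 0, 0]

```text
clock: 6.6
position: [572.3, -133.2, 153.6]
ee_rot: [0.815, -0.579, 0.01, -0.004]
contact_force: [0.5, -0.0, 0.8]
gripper_width: 17.0
```

```bash
python3 -c "
from h import *
look('c7.png')"
```

```text
clk 6.60 pos [ 572.3 -133.2  153.6] yaw_y -160.8 z [ 0.022 -0.005 -1.   ] q [ 0.05  0.38 -0.22  0.01 -0.96  0.28] F [ 0.5 -0.   0.8] T [-0.02  0.08  0.03] w 17.0
tool shift mm [-3.2  2.4  1.5] roll options (tool z down: +roll=cw)  [np.float64(67.5), np.float64(-112.5)]
```

View pics/c7.png

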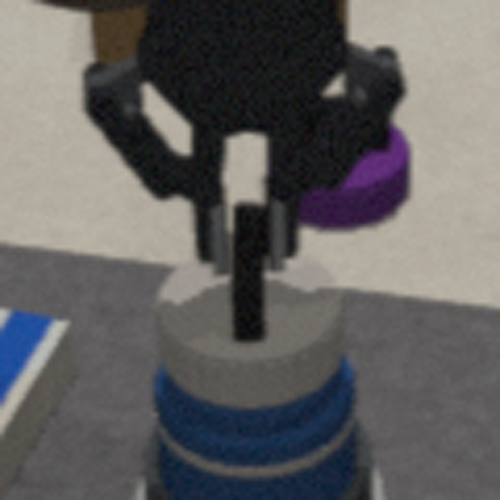

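It has dropped: the yellow band on the neck is gone, and the lid sits about 16 crop px lower and level. Next I lower the hand 10 mm and screw forward.

>>> arm_command:
  commands: [-0.001, 0, 0.005, 0, 0, 0, 0.005, 0, 0, 0, 0.001, 4, 0, 0, 0, 5, 0, 0, 0, 5]

```text
clock: 7.15
position: [571.7, -132.0, 140.1]
ee_rot: [0.734, -0.679, 0.009, -0.005]
contact_force: [0.7, -0.3, 0.8]
gripper_width: 17.0
```

```bash
python3 -c "
from h import *
look('c8.png')"
```

```text
clk 7.15 pos [ 571.7 -132.   140.1] yaw_y -175.5 z [ 0.02  -0.004 -1.   ] q [ 0.05  0.39 -0.23  0.01 -0.93  0.02] F [ 0.7 -0.3  0.8] T [ 0.   -0.   -0.01] w 17.0
tool shift mm [ -1.2   2.4 -12. ] roll options (tool z down: +roll=cw)  [np.float64(52.8), np.float64(-127.2)]
```

View pics/c8.png

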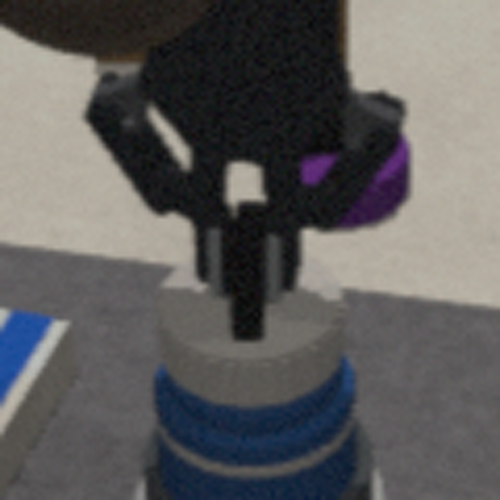

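>>> arm_command:
  commands: [0, 0, 0, 5, 0, 0, 0, 5, 0, 0, 0, 5, 0, 0, 0, 5, 0, 0, 0, 0]

```text
clock: 7.7
position: [571.9, -132.0, 138.8]
ee_rot: [-0.601, 0.799, -0.008, 0.006]
contact_force: [-0.0, 0.6, 1.1]
gripper_width: 16.9
```

```bash
python3 -c "
from h import *
look('c9.png')"
```

```text
clk 7.70 pos [ 571.9 -132.   138.8] yaw_y 163.9 z [ 0.02  -0.005 -1.   ] q [ 0.05  0.39 -0.23  0.01 -0.93 -0.34] F [-0.   0.6  1.1] T [-0.05  0.01  0.05] w 16.9
tool shift mm [ -0.2   2.8 -13.3] roll options (tool z down: +roll=cw)  [np.float64(32.2), np.float64(-147.8)]
```

View pics/c9.png

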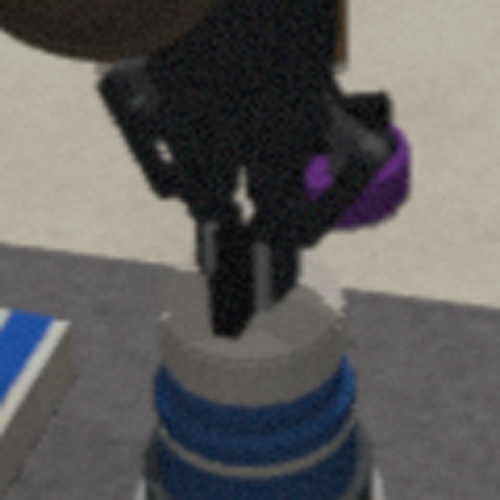

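>>> arm_command:
  commands: [0, 0, 0, 5, 0, 0, 0, 5, 0, 0, 0, 5, 0, 0, 0, 5, 0, 0, 0, 0]

```text
clock: 8.25
position: [571.9, -131.9, 137.6]
ee_rot: [-0.454, 0.891, -0.007, 0.007]
contact_force: [0.1, 0.5, 0.4]
gripper_width: 16.9
```

```bash
python3 -c "
from h import *
look('c10.png')"
```

```text
clk 8.25 pos [ 571.9 -131.9  137.6] yaw_y 144.0 z [ 0.019 -0.005 -1.   ] q [ 0.05  0.39 -0.23  0.01 -0.92 -0.69] F [0.1 0.5 0.4] T [0.02 0.04 0.07] w 16.9
tool shift mm [  0.8   2.6 -14.4] roll options (tool z down: +roll=cw)  [np.float64(12.3), np.float64(-167.7)]
```

View pics/c10.png

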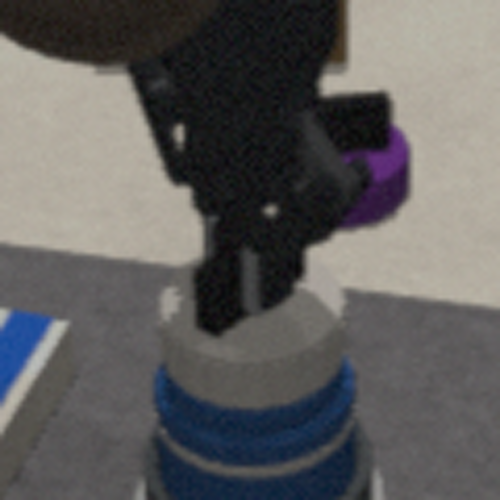

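>>> arm_command:
  commands: [0, 0, 0, 5, 0, 0, -0.0005, 5, 0, 0, -0.0005, 5, 0, 0, 0, 5, 0, 0, 0, 0]

```text
clock: 8.8
position: [571.5, -131.3, 135.8]
ee_rot: [-0.295, 0.955, -0.004, 0.007]
contact_force: [0.0, -0.5, -0.9]
gripper_width: 17.0
```

```bash
python3 -c "
from h import *
look('c11.png')"
```

```text
clk 8.80 pos [ 571.5 -131.3  135.8] yaw_y 124.3 z [ 0.017 -0.004 -1.   ] q [ 0.05  0.4  -0.24  0.01 -0.92 -1.03] F [ 0.  -0.5 -0.9] T [0.01 0.   0.  ] w 17.0
tool shift mm [  1.7   1.5 -16.2] roll options (tool z down: +roll=cw)  [np.float64(-7.4), np.float64(172.6)]
```

>>> arm_command:
  commands: [0, 0, -0.002, 0, 0, 0, -0.001, 4, 0, 0, -0.0005, 4, 0, 0, 0, 4, 0, 0, 0, 0]

```text
clock: 9.35
position: [572.3, -131.1, 137.6]
ee_rot: [-0.2, 0.98, -0.004, 0.008]
contact_force: [0.7, 0.4, -0.7]
gripper_width: 17.1
```

```bash
python3 -c "
from h import *
look('c12.png')"
```

```text
clk 9.35 pos [ 572.3 -131.1  137.6] yaw_y 113.1 z [ 0.018 -0.005 -1.   ] q [ 0.05  0.39 -0.23  0.01 -0.93 -1.22] F [ 0.7  0.4 -0.7] T [ 0.09 -0.09  0.93] w 17.1
tool shift mm [  2.8   1.2 -14.5] roll options (tool z down: +roll=cw)  [np.float64(-18.6), np.float64(161.4)]
```

View pics/c12.png

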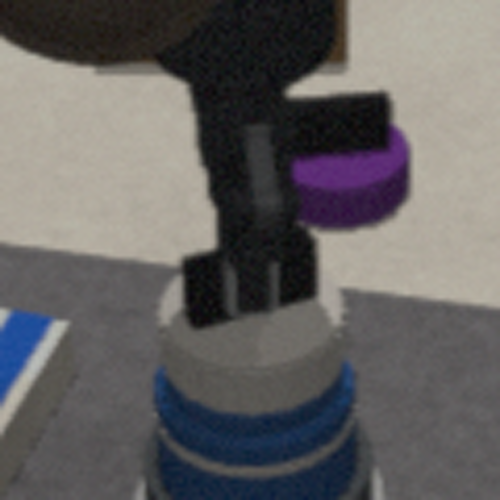

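>>> arm_command:
  commands: [0, 0, 0, 4, 0, 0, 0, 4, 0, 0, 0, 4, 0, 0, 0, 4, 0, 0, 0, 4]

```text
clock: 9.9
position: [572.4, -131.3, 137.9]
ee_rot: [-0.07, 0.997, -0.011, 0.005]
contact_force: [-0.1, -0.1, -4.4]
gripper_width: 17.8
```

```bash
python3 -c "
from h import *
look('c13.png')"
```

```text
clk 9.90 pos [ 572.4 -131.3  137.9] yaw_y 98.0 z [ 0.011 -0.021 -1.   ] q [ 0.06  0.4  -0.24  0.03 -0.93 -1.51] F [-0.1 -0.1 -4.4] T [0.38 0.03 7.57] w 17.8
tool shift mm [  3.2   0.5 -14.1] roll options (tool z down: +roll=cw)  [np.float64(-33.7), np.float64(146.3)]
```

View pics/c13.png

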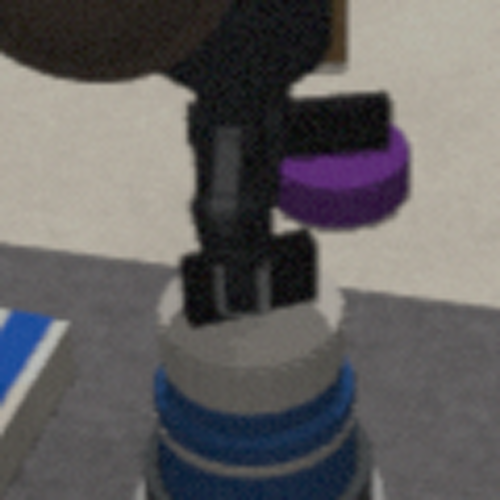

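>>> arm_command:
  commands: [0, 0, 0, -4, 0, 0, 0, -4, 0, 0, 0, -4, 0, 0, 0, -3, 0, 0, 0, 0]

```text
clock: 10.45
position: [572.4, -131.0, 137.4]
ee_rot: [-0.214, 0.977, -0.012, 0.003]
contact_force: [1.0, -1.5, -2.2]
gripper_width: 17.5
```

```bash
python3 -c "
from h import *
look('c14.png')"
```

```text
clk 10.45 pos [ 572.4 -131.   137.4] yaw_y 114.7 z [ 0.011 -0.023 -1.   ] q [ 0.06  0.4  -0.24  0.03 -0.93 -1.22] F [ 1.  -1.5 -2.2] T [ 0.08 -0.24  0.43] w 17.5
tool shift mm [  3.1   1.1 -14.6] roll options (tool z down: +roll=cw)  [np.float64(-17.0), np.float64(163.0)]
```

View pics/c14.png

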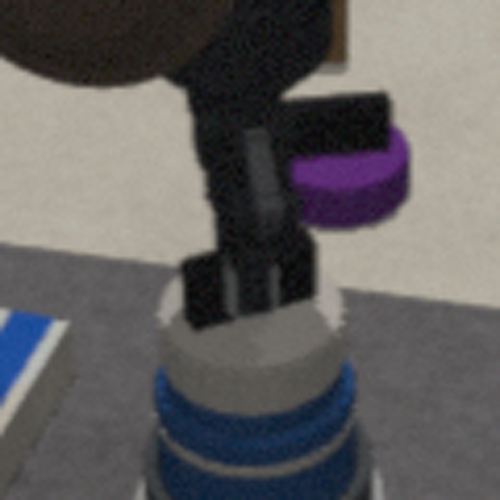

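Unwound, and the bar has not moved. I'll ease 4° more, open, lift straight up and inspect.

>>> arm_command:
  commands: [0, 0, 0, -4, 0, 0, 0, 0, 0, 0, 0, 0, 0, 0, 0, 0, 0, 0, 0, 0]
  jaw: 0.5

```text
clock: 11.0
position: [571.2, -131.3, 138.2]
ee_rot: [-0.241, 0.97, -0.011, 0.002]
contact_force: [0.1, 0.2, 0.2]
gripper_width: 42.7
```

>>> arm_command:
  commands: [0, 0, -0.02, 0, 0, 0, -0.03, 0, 0, 0, -0.03, 0, 0, 0, -0.03, 0, 0, 0, 0, 0]

```text
clock: 11.5
position: [569.1, -129.1, 251.0]
ee_rot: [-0.238, 0.971, -0.01, 0.0]
contact_force: [0.0, 0.7, -0.2]
gripper_width: 42.8
```

>>> arm_command:
  commands: [0.03, -0.03, 0, 0, 0.03, -0.03, 0, 0, 0.03, -0.03, 0, 0, 0.03, -0.03, 0, 0, 0.03, -0.03, 0, 0]

```text
clock: 12.0
position: [505.6, -332.2, 253.7]
ee_rot: [-0.242, 0.97, -0.009, 0.001]
contact_force: [1.1, -0.5, -1.3]
gripper_width: 42.7
```

```bash
cat > m.py <<'E'
from h import *
import sys
np.set_printoptions(precision=1,suppress=True)
t=sys.argv[1]
look('c%s.png'%t); im=snap("top",f"t{t}.png")
cv2.imwrite(f"pics/tc{t}.png",cv2.resize(im[172:292,276:396],(500,500),interpolation=cv2.INTER_CUBIC)[:,:,::-1])
for n in("top","side"):
    for r in arm.place_of(n,"lid_bar"):
        w=toworld(n,r["centre"])
        if np.hypot(w[0]-570,w[1]+132)<40: print(n,r["confidence"],w)
E
python3 m.py 15
```

```text
clk 12.00 pos [ 505.6 -332.2  253.7] yaw_y 118.0 z [ 0. -0. -1.] q [-0.3  0.3 -0.   0.  -1.2 -0.8] F [ 1.1 -0.5 -1.3] T [ 0.1 -0.   0. ] w 42.7
tool shift mm [-150.5  149.9   98.6] roll options (tool z down: +roll=cw)  [np.float64(-13.7), np.float64(166.3)]
top 0.78 [ 569.5 -128.5  144.3]
side 0.84 [ 571.4 -136.9  147.2]
```

View pics/c15.png

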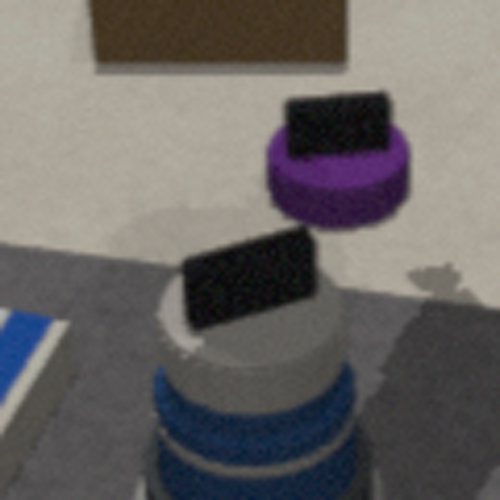

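View pics/tc15.png

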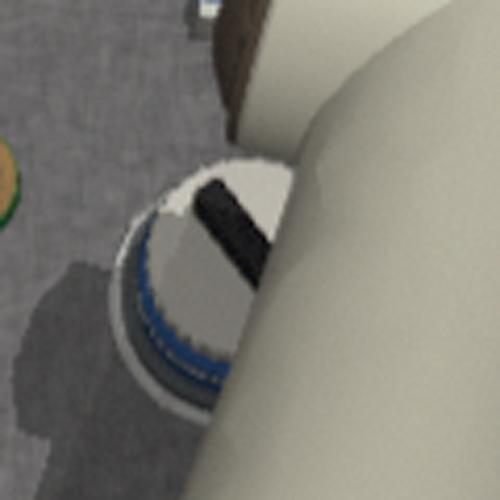

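```bash
cat > fit.py <<'E'
from h import *
from scipy.optimize import minimize
import sys
K,k,T=info("side"); Ti=np.linalg.inv(T)
def sil(x,y,yaw,z,S=8):
    c,s=np.cos(yaw),np.sin(yaw); P=[]
    for a in(-30,30):
        for b in(-7,7):
            for h in(-16,18): P.append([x+a*c-b*s,y+a*s+b*c,z+h])
    p=np.array([proj("side",q) for q in P]); o=np.array([240,150])
    hull=cv2.convexHull(((p-o+.5)*S).astype(np.float32)).astype(np.int32)
    m=np.zeros((120*S,120*S),np.uint8); cv2.fillConvexPoly(m,hull,1)
    return cv2.resize(m.astype(np.float32),(120,120),interpolation=cv2.INTER_AREA)
def soft(f,y0=40):
    g=cv2.imread(f).max(2)[150:270,240:360].astype(np.float32)
    m=np.clip((130-g)/(130-30),0,1); w=np.zeros_like(m); w[y0:82,38:92]=1; return m,w
def fit(f,fr,x0,y0):
    m,w=soft(f,y0)
    # the blue/dark stuff excluded by window
    c=lambda p:(w*(sil(*fr(p))-m)**2).sum()
    best=None
    for d in np.radians([-6,0,6]):
        q=np.array(x0,float); q[-2 if len(x0)==2 else 2]+=d if len(x0)>1 else 0
        r=minimize(c,q,method="Nelder-Mead",options=dict(initial_simplex=np.vstack([q]+[q+v for v in np.diag([3 if abs(t)>5 else .1 for t in q])]),maxiter=400,xatol=.01,fatol=.01))
        if best is None or r.fun<best.fun: best=r
    return best
a=fit("pics/side1.png",lambda p:(p[0],p[1],p[2],161),[569,-131,np.radians(41.7)],38)
print("start",a.x,np.degrees(a.x[2]),a.fun)
for f in sys.argv[1:]:
    b=fit(f,lambda p:(a.x[0],a.x[1],p[0],p[1]),[np.radians(33),147],48)
    print(f,np.degrees(b.x[0]),b.x[1],b.fun)
E
python3 fit.py pics/raw_c15.png
```

```text
start [ 568.7408062  -131.7964104     0.86997585] 49.845944539245096 152.0231170654297
pics/raw_c15.png 40.06450410667618 143.50927734375 146.26614379882812
```

```bash
sed -i 's/np.clip((130-g)\/(130-30),0,1)/np.clip((75-g)\/(75-35),0,1)/; s/w\[y0:82,38:92\]/w[y0:80,43:87]/' fit.py; python3 fit.py pics/raw_c15.png
```

```text
Traceback (most recent call last):
  File "fit.py", line 27, in <module>
    a=fit("pics/side1.png",lambda p:(p[0],p[1],p[2],161),[569,-131,np.radians(41.7)],38)
  File "fit.py", line 24, in fit
    r=minimize(c,q,method="Nelder-Mead",options=dict(initial_simplex=np.vstack([q]+[q+v for v in np.diag([3 if abs(t)>5 else .1 for t in q])]),maxiter=400,xatol=.01,fatol=.01))
  File "fit.py", line 20, in <lambda>
    c=lambda p:(w*(sil(*fr(p))-m)**2).sum()
                   ~~~^^^^^^^^
  File "fit.py", line 10, in sil
    p=np.array([proj("side",q) for q in P]); o=np.array([240,150])
                ~~~~^^^^^^^^^^
  File "h.py", line 14, in proj
    K,k,T=info(n); p=np.linalg.inv(T)@np.r_[P,1]; x=p[:2]/p[2]; x=x*(1+k*(x@x)); return (K@np.r_[x,1])[:2]
          ~~~~^^^
  File "h.py", line 4, in info
    c=arm.camera_info(n); return np.array(c["camera_matrix"]),c["k1"],np.array(c["world_from_camera"])
ValueError: time passes only in moves, steps and waits
```

```bash
sed -i 's/^def info/import functools\n@functools.lru_cache(None)\ndef info/' h.py; python3 fit.py pics/raw_c15.png
```

```text
start [ 568.85609761 -131.54464974    0.93038552] 53.30716389332312 80.10779571533203
pics/raw_c15.png 48.635690904598526 144.62791442871094 89.39901733398438
```

```bash
cat > ov.py <<'E'
exec(open("fit.py").read().split("a=fit")[0])
o=[]
for f,p in(("pics/side1.png",(568.9,-131.5,np.radians(41.7),161)),("pics/raw_c15.png",(568.9,-131.5,np.radians(31),146.5))):
    m,w=soft(f,43); im=cv2.imread(f)[150:270,240:360]; im=cv2.resize(im,None,fx=3,fy=3)
    for q,c in((sil(*p),(0,255,0)),):
        cs,_=cv2.findContours((cv2.resize(q,None,fx=3,fy=3)>.5).astype(np.uint8),0,2); cv2.drawContours(im,cs,-1,c,1)
    o+=[im,cv2.cvtColor((cv2.resize(m*w,None,fx=3,fy=3)*255).astype(np.uint8),8)]
cv2.imwrite("pics/ov.png",np.vstack([np.hstack(o[:2]),np.hstack(o[2:])])[:, :])
E
python3 ov.py; python3 -c "
import cv2;i=cv2.imread('pics/ov.png');cv2.imwrite('pics/ov.png',cv2.resize(i,(600,600)))"
```

```text
(no output)
```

View pics/ov.png

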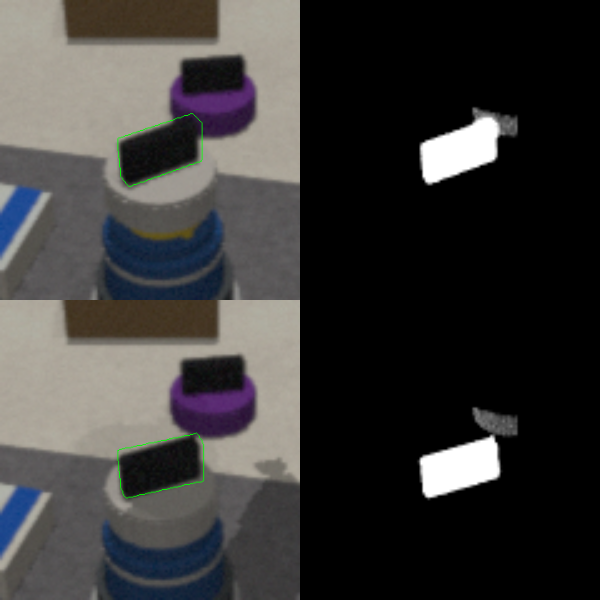

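```bash
cat > cen.py <<'E'
exec(open("fit.py").read().split("a=fit")[0])
def cen(f):
    g=cv2.GaussianBlur(cv2.imread(f).max(2),(3,3),.7)[150:270,240:360]; m=(g<52).astype(np.uint8); m[:, :40]=0; m[:,92:]=0; m[:40]=0;m[82:]=0
    k,l,s,c=cv2.connectedComponentsWithStats(m); i=1+np.argmax(s[1:,4]); return c[i],s[i]
def mc(*p):
    m=sil(*p); y,x=np.mgrid[:120,:120]; return np.array([(m*x).sum(),(m*y).sum()])/m.sum()
x,y=568.9,-131.5
c0,s0=cen("pics/side1.png"); off=c0-mc(x,y,np.radians(41.7),161); print("start off",off,s0)
for f in sys.argv[1:]:
    c1,s1=cen(f); print(f,s1)
    for yaw in(28,32,36):
        print(yaw,[(z,(c1-off-mc(x,y,np.radians(yaw),z)).round(2).tolist()) for z in(143,146.5,150)])
E
python3 cen.py pics/raw_c15.png
```

```text
start off [-0.00598054  0.12372973] [ 48  46  32  27 519]
pics/raw_c15.png [ 48  55  32  24 510]
28 [(143, [-0.58, -0.77]), (146.5, [-0.48, 0.72]), (150, [-0.44, 2.26])]
32 [(143, [-0.53, -0.79]), (146.5, [-0.45, 0.73]), (150, [-0.44, 2.26])]
36 [(143, [-0.52, -0.82]), (146.5, [-0.42, 0.72]), (150, [-0.35, 2.23])]
```

Run:
```python
from h import *
a=cv2.imread("pics/side1.png").astype(int)
b=snap("side","s_end.png")[:,:,::-1].astype(int)
d=abs(a-b).max(2)
for n,(x0,y0,x1,y1) in dict(red=(95,330,175,415),blue=(200,215,265,275),tape=(240,295,280,335),grey=(220,345,310,455),purple=(170,285,222,335),purple2=(305,312,358,360)).items(): print(n,(d[y0:y1,x0:x1]>40).mean().round(3))
s=arm.read_state(); print(s["clock"],np.round(s["contact_force"],1),s["gripper_width"])
arm.job_done()
```

```text
red 0.0
blue 0.0
tape 0.0
grey 0.0
purple 0.0
purple2 0.0
12.25 [-0.1 -0.6 -0. ] 42.80584018001297
the job is handed in; nothing more can be done
```

View pics/s_end.png

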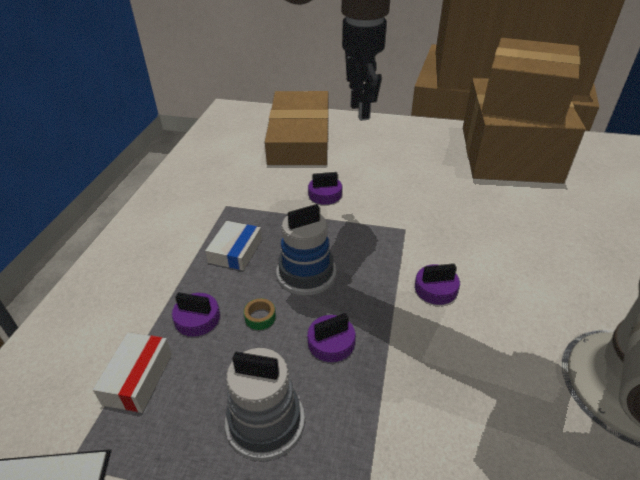

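The lid of the blue canister is screwed down to its hard stop and released. I handed the job in at 12.25 s with the gripper clear of everything.

- **What I did:** I held the bar loosely and turned the lid back roughly 60° until it dropped. I then screwed it forward roughly 70° to the stop, eased the hand back, opened it and lifted away.
- **Stop:** I wound the hand on further than needed at the stop, and the wrist moment reached 7.6 N m. The bar did not visibly move, either then or while I unwound.
- **Height:** lid_bar should be at 146 to 147 mm when home. The networks put it at 144 mm (top camera) and 147 mm (side camera), and my silhouette comparison gave about 145 mm. All of these are below the 150 mm it has when only dropped in. The scatter is within measuring error, and the lid looks level.
- **Failed check:** A full silhouette fit gave an unreliable bar angle (50–53° against 42° from the top view), because nearby dark objects disturbed it. I used the centroid comparison instead.
- **Bystanders:** In the last side picture, the cartons, the tape roll, the grey canister and the two nearest purple lids show no change from the first. The other two purple lids look unmoved by eye.

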